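Gauge the depth of a blind dowel hole

TASK

Measure the blind hole in the metal fixture block with the depth gauge: take the gauge by its black handle from its stand, put its rod in the hole and push it down gently until it bottoms out, so that the block's top face pushes the sliding collar up the rod and the collar marks the depth. Press only lightly once it has bottomed, then put the gauge back fully home and upright in its stand and let go, never touching the collar with the gripper nor knocking it off its mark, and leave the other things alone.

Things in the scene. Friction and masses are not known exactly. Their poses are not given: they have to be found in the camera images.
- handle_grip (a point): Centre of the gauge's handle: a black ribbed round grip, 24 mm in diameter and 45 mm long, at the top of the upright gauge; z points up along the gauge. It stands 127.5 mm above the rod's lower end (the gauge is 150 mm long). The handle is sprung on the rod: it does not give up to 3 N, then sinks 1 mm for every further 3 N, and meets a hard stop after 4 mm, onto which it must not be driven. Grip it from above.
- gauge_tip (a point): Centre of the flat lower end of the gauge's steel rod (12 mm in diameter, end chamfered 1 mm). The whole gauge weighs about 0.17 kg.
- collar_under (a point): Centre of the underside of the brass collar (30 mm in diameter, 12 mm high) that slides on the gauge's rod and stays where it is put; it takes about 3 N to slide it. Its distance from the rod's lower end is the depth it marks.
- collar (a joint): Position of the collar on the rod in m: at 0 its underside is 28 mm above the rod's lower end; grows as the collar goes up, to 42 mm. Starts between 0 and 4 mm.
- hole_mouth (a point): Centre of the mouth of the blind hole, in the middle of the top face of the fixture block: a bare steel block 60 x 60 x 75 mm, fixed to the bench, with a low screwed ear on each y side (102 mm over the ears). z points up. The hole is 13.8 mm in diameter with a 3 mm chamfer at the mouth; its depth is unknown, somewhere from 35 to 64 mm, and has to be felt.
- stand_mouth (a point): Centre of the mouth of the hole in the top face of the gauge's stand: a grey block 60 x 60 x 33 mm on a dark foot plate 72 x 72 mm, fixed to the bench. The hole is 13.8 mm in diameter with a 3 mm chamfer, and 25 mm deep. z points up.
- stand_floor (a point): Centre of the floor of the stand's hole, 25 mm below its mouth and 8 mm above the bench; the gauge's rod stands on it.
- loupe: Bystander: a small black loupe, 39 mm across and 31 mm high. Origin under its centre.
- eraser: Bystander: a small eraser, 23 x 49 x 13 mm. Origin under its centre.
- gauge_block: Bystander: a flat grey steel gauge block, 32 x 60 x 14 mm. Origin under its centre.
Things that resemble listed ones, but are neither listed nor needed, are in the scene too. Leave any orange look-alike of the part that bears stand_mouth alone.

How it is judged:
By the outcome, as a careful person would: the job done as asked, in the order asked, and still so for the second after the job is handed in, with the robot touching nothing.
It also fails if it takes over 64 s, if anything falls off the work surface, if the arm or the gripper's body presses on something with over 40 N, if the wrist force passes 120 N, or if a joint passes its speed limit or range.

ROBOT

A 6-joint arm with a two-finger parallel gripper is mounted at the origin on the work surface; the furniture and walls round the work are solid. World frame = base frame: x ahead of the robot, y to its left, z up, the work surface at z = 0. Lengths are in m, angles in rad, forces in N, time in s.
With the tool pointing down it reaches from about 0.35 to 0.775 m from the base axis. Payload 5.5 kg.
Tool frame: the origin (TCP) lies midway between the tips of the shut fingers; the grasp point (between the pads) lies 19 mm behind it; z points along the fingers, y is the line along which they close (so a half turn about z gives the same grasp; the last joint's range is limited). The gripper opens to 85 mm and grips with 20 to 120 N. Pads are 22 mm wide; open, the fingers measure 114 mm over their backs; the gripper's body (76 mm by 85 mm) begins 54 mm behind the grasp point. The pads swing forward as they close: fully open they stand 13 mm farther back than shut.
Start: joints at [-1.321, 0.313, 0.046, 1.304, 0, 1.431], TCP at [0.219, -0.532, 0.231] pointing down, gripper open.
Joint ranges: [-2.76, 2.76], [-0.86, 1.69], [-1.03, 1.26], [-2.2, 2.34], [-1.47, 1.5], [-3.14, 3.14]. Speed limits (rad/s): [2.57, 2.57, 3.14, 3.14, 3.14, 3.14].

INTERFACE

Orientations are given as a unit quaternion [w, x, y, z].
In Python, from workcell import telemetry, imaging, env gives the robot as it stands. The module is installed in compiled form; this text tells all that it offers.
- The arm moves only by the tool step_arm, never from a script. Its argument "moves" is a list of rows, each a list of 3 entries, a list of its own where there are three numbers: the shift along the tool's x, y, z in mm, then the turn, a rotation vector about the tool's x, y, z in rad, then the finger opening in mm, from 0 to 85.4. A call has 1 to 8 rows; each row is the pose to reach, as a shift and turn from the pose commanded when the call began, along the tool's axes at that moment; what a row does not reach only later rows make up. A row lasts 1/12 s, in which the tool goes at most 41.7 mm and 7.16 degrees, less where a joint would pass 70% of its speed; a pose out of reach is approached as far as the arm can. A call with a gripper value outside its range is refused whole. The fingers move at their own pace and stop on an object; "grip_force" is the grip in N (left out, the last holds). Time passes only in rows, so rows that repeat a pose let the fingers close. It gives the time, the measured TCP pose, the force, the opening and the grip force at its end, in the units of the state.
- telemetry.get_state(): the state, without advancing time (a new reading comes with each control period).
- imaging.read_camera(name): name is "scene" or "top" or "wrist"; returns the picture (400x640x3 uint8, red, green, blue); there is no depth.
- imaging.camera_params(name): a dict with "camera_matrix" (3x3 intrinsics, pixels), "pose" (4x4, takes a point from camera to world coordinates). Camera axes: x right, y up, looking along -z (the intrinsics and any distortion apply to the point x, -y, -z); pixel columns grow to the right and rows downward; lengths in m; the calibration is good to about 2 mm. A picture is of the moment at which its call begins: read the wrist's pose just before it. camera_params takes no time and is no camera call; for the wrist camera it gives the pose at the moment of the call.
- env.hand_in(): hands the job in; it is judged then, once.
The state is a dict: "clock": time; "joint_pos": joint angles; "qvel": joint speeds; "tau": joint torques, N m; "tcp_pos": TCP position; "orientation": TCP orientation; "wrist_force": force on the tool from outside, world axes, zero at the start; "ft_torque": the same for the moment, N m; "finger_gap": finger opening in m; "grip_force": force on a finger pad.
Only numpy, scipy, OpenCV 4.12 (cv2) and the standard library are available. Lean on these libraries where they do the work, as an engineer would, in place of code of your own. Each camera call takes 0.05 s, during which the arm holds its last target. There are 200 camera calls.

## Working session

There is one attempt and no reset: what is moved stays moved. The work goes in short steps, Python scripts to look and compute and a tool call to move; the robot and the scene stay as the last step left them, time stands still between calls to the robot, and variables do not carry over. Pictures are saved under pics/ and viewed, at most 10 in all, crops included, and the job is handed in when it is done.

Besides the shell and the picture viewer there is one more tool, called after "Request:" in YAML: its name, and indented under it one key for each argument. step_arm: Moves the arm, as the interface text tells. Its arguments: {"type":"object","properties":{"moves":{"type":"array"},"grip_force":{"type":"number"}},"required":["moves"]}

```bash
mkdir -p pics
cat > h.py <<'E'
import numpy as np, cv2
from workcell import telemetry, imaging, env
def snap(n,f):
    P=imaging.camera_params(n); I=imaging.read_camera(n); cv2.imwrite(f'pics/{f}.png',I[:,:,::-1]); return I,P
def ray(P,u,v):
    d=np.linalg.inv(P['camera_matrix'])@[u,v,1.]; T=np.array(P['pose']); return T[:3,3],T[:3,:3]@[d[0],-d[1],-d[2]]
def onz(P,u,v,z):
    o,d=ray(P,u,v); return o+d*(z-o[2])/d[2]
def proj(P,p):
    T=np.array(P['pose']); c=T[:3,:3].T@(np.array(p)-T[:3,3]); q=np.array(P['camera_matrix'])@[c[0],-c[1],-c[2]]; return q[:2]/q[2]
E
python3 - <<'E'
from h import *
print({k:np.round(v,3) for k,v in telemetry.get_state().items()})
for n in('scene','top'):
    I,P=snap(n,n+'0'); print(n,P.keys(),np.round(P['camera_matrix'],1),np.round(P['pose'],3))
E
```

```text
{'clock': np.float64(0.0), 'joint_pos': array([-1.321,  0.314,  0.045,  1.304,  0.   ,  1.431]), 'qvel': array([-0.001,  0.001, -0.001, -0.001, -0.   , -0.002]), 'tau': array([ 0.0000e+00, -4.8062e+01,  2.9853e+01,  1.9000e-02,  0.0000e+00,
        0.0000e+00]), 'tcp_pos': array([ 0.218, -0.531,  0.23 ]), 'orientation': array([-0.001,  0.981,  0.194, -0.   ]), 'wrist_force': array([-0.508, -0.052, -0.725]), 'ft_torque': array([ 0.02 , -0.033, -0.031]), 'grip_force': np.float64(0.0), 'finger_gap': np.float64(0.086)}
scene dict_keys(['camera_matrix', 'pose']) [[431.8   0.  317.8]
 [  0.  431.8 203.7]
 [  0.    0.    1. ]] [[ 0.796  0.25  -0.551 -0.167]
 [-0.605  0.308 -0.734 -0.825]
 [-0.014  0.918  0.396  0.592]
 [ 0.     0.     0.     1.   ]]
top dict_keys(['camera_matrix', 'pose']) [[492.4   0.  320.9]
 [  0.  492.4 197.2]
 [  0.    0.    1. ]] [[ 1.100e-02  9.790e-01 -2.050e-01  1.640e-01]
 [-1.000e+00  1.100e-02 -1.000e-03  5.100e-02]
 [ 1.000e-03  2.050e-01  9.790e-01  1.694e+00]
 [ 0.000e+00  0.000e+00  0.000e+00  1.000e+00]]
```

View pics/scene0.png

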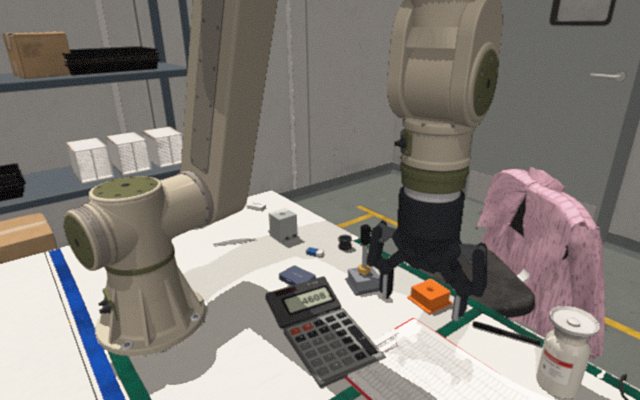

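View pics/top0.png

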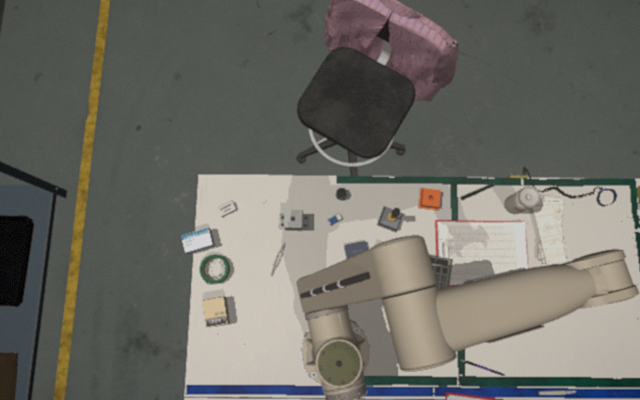

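The fixture block is at scene (283,225) / top (292,218). The gauge in its grey stand is at scene (365,265) / top (392,215). The orange look-alike is at top (430,197) and has no gauge, so I leave it alone. I'll confirm this in an enlarged crop.

Run:
```python
import cv2,numpy as np
a=cv2.imread('pics/top0.png')[180:260,270:450]; b=cv2.imread('pics/scene0.png')[190:310,250:460]
a=cv2.resize(a,(780,347),interpolation=cv2.INTER_CUBIC); cv2.imwrite('pics/ca.png',a)
b=cv2.resize(b,None,fx=3.7,fy=3.7,interpolation=cv2.INTER_CUBIC); cv2.imwrite('pics/cb.png',b)
```

```text
(no output)
```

View pics/ca.png

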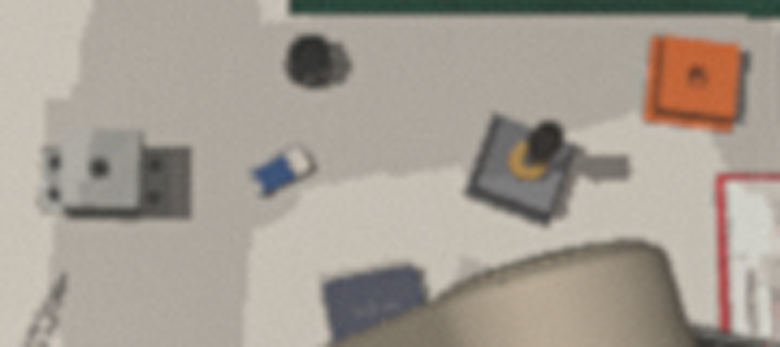

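View pics/cb.png

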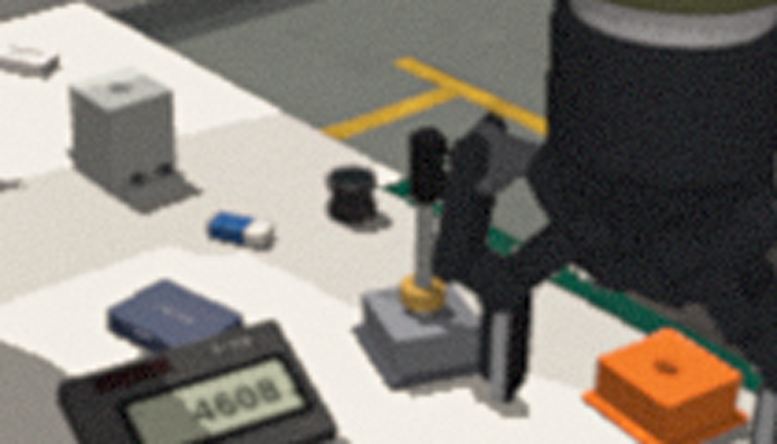

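The crop confirms it. The gauge with brass collar stands in the grey stand on its dark foot plate (top ≈ (395,213)). The steel block with the hole is at top (292.8,218.5) and scene (283,214). The orange one is the decoy.

Run:
```python
from h import *
I={};P={}
for n in('scene','top'):
    P[n]=imaging.camera_params(n); I[n]=cv2.imread(f'pics/{n}0.png')
def tri(a,b):
    o1,d1=ray(P['scene'],*a);o2,d2=ray(P['top'],*b)
    A=np.c_[d1,-d2]; s=np.linalg.lstsq(A,o2-o1,rcond=None)[0]; p,q=o1+s[0]*d1,o2+s[1]*d2
    return np.round((p+q)/2,4),round(np.linalg.norm(p-q),4)
print('hole tri',tri((250+122/3.7,190+88/3.7),(270+99/4.333,180+167/4.333)), onz(P['top'],270+99/4.333,180+167/4.333,.075),onz(P['scene'],250+122/3.7,190+88/3.7,.075))
# handle dark blob in top & brass
g=I['top'][200:225,380:410].astype(int); m=(g.max(2)<62).astype('uint8')
n,l,s,c=cv2.connectedComponentsWithStats(m); print(s,c+[380,200])
hsv=cv2.cvtColor(I['top'],cv2.COLOR_BGR2HSV)[200:225,380:410]; m=((hsv[...,0]>12)&(hsv[...,0]<30)&(hsv[...,1]>120)); y,x=np.nonzero(m);print('brass top',x.mean()+380,y.mean()+200,len(x))
hs=cv2.cvtColor(I['scene'],cv2.COLOR_BGR2HSV)[255:285,350:380]; m=((hs[...,0]>12)&(hs[...,0]<30)&(hs[...,1]>120)); y,x=np.nonzero(m);print('brass scene',x.mean()+350,y.mean()+255,len(x),y.min()+255,y.max()+255)
print('handle top', onz(P['top'],270+547/4.333,180+138/4.333,.14), tri((250+428/3.7,190+165/3.7),(270+547/4.333,180+140/4.333)))
print('collar',tri((250+423/3.7,190+295/3.7),(270+527/4.333,180+158/4.333)))
for q in [(250+423/3.7,190+295/3.7)]: print(onz(P['scene'],*q,.047))
print(onz(P['scene'],250+428/3.7,190+165/3.7,.1355))
for nme,q in dict(L=(467,190),T=(497,115),R=(578,150),B=(548,225)).items(): print(nme,onz(P['top'],270+q[0]/4.333,180+q[1]/4.333,.03)[:2])
T=np.array(imaging.camera_params('wrist')['pose']);print(np.round(T,3),imaging.camera_params('wrist')['camera_matrix'])
```

```text
hole tri (array([0.4321, 0.1447, 0.0717]), np.float64(0.0039)) [0.42981729 0.14538917 0.075     ] [0.43024511 0.13800304 0.075     ]
[[  0   0  30  25 712]
 [ 13   9   6   8  38]] [[394.45646067 211.97893258]
 [395.31578947 212.39473684]]
brass top 390.45 217.95 20
brass scene 364.03846153846155 269.4102564102564 78 265 273
handle top [ 0.44457002 -0.18926265  0.14      ] (array([ 0.4441, -0.1901,  0.136 ]), np.float64(0.0008))
collar (array([ 0.4461, -0.1884,  0.0412]), np.float64(0.0004))
[ 0.4394122 -0.1950207  0.047    ]
[ 0.44528303 -0.18947001  0.1355    ]
L [ 0.42211012 -0.14237664]
T [ 0.48254183 -0.16696016]
R [ 0.45507311 -0.2306124 ]
B [ 0.39504381 -0.20564738]
[[ 0.382  0.889  0.253  0.283]
 [-0.924  0.367  0.103 -0.505]
 [-0.001 -0.273  0.962  0.373]
 [ 0.     0.     0.     1.   ]] [[288.3519687    0.         318.23463695]
 [  0.         288.3519687  195.19193203]
 [  0.           0.           1.        ]]
```

Request:
step_arm:
  moves:
    - [[40, -27, 0], [0, 0, 0], 85]
    - [[80, -54, 0], [0, 0, 0], 85]
    - [[120, -81, 0], [0, 0, 0], 85]
    - [[155, -105, 0], [0, 0, 0], 85]
    - [[190, -129, 0], [0, 0, 0], 85]
    - [[225, -152, 0], [0, 0, 0], 85]
    - [[255, -173, 0], [0, 0, 0], 85]
    - [[280, -190, 0], [0, 0, 0], 85]

```text
clock: 0.77
tcp_pos: [0.403, -0.252, 0.2311]
orientation: [-0.0, 0.981, 0.193, -0.0]
wrist_force: [1.1, -0.2, -0.5]
finger_gap: 0.0852
grip_force: 0.0
```

Request:
step_arm:
  moves:
    - [[25, -18, 0], [0, 0, 0], 85]
    - [[45, -32, 0], [0, 0, 0], 85]
    - [[60, -40, 0], [0, 0, 0], 85]
    - [[60, -40, 0], [0, 0, 0], 85]
    - [[60, -40, 0], [0, 0, 0], 85]
    - [[60, -40, 0], [0, 0, 0], 85]

```text
clock: 1.27
tcp_pos: [0.4424, -0.1944, 0.231]
orientation: [-0.0, 0.981, 0.194, -0.0]
wrist_force: [-0.2, 0.4, -0.6]
finger_gap: 0.0852
grip_force: 0.0
```

Run:
```python
from h import *
s=telemetry.get_state(); I,P=snap('wrist','w1'); print(s['clock'],s['tcp_pos'],s['orientation'],s['wrist_force'],np.round(P['pose'],4))
for p in [(.4445,-.189,.158),(.4445,-.189,.048),(.4445,-.189,.041)]: print(proj(P,p))
```

```text
1.2667 [ 0.44244093 -0.19440221  0.23102147] [-4.17192430e-05  9.81063871e-01  1.93684136e-01 -3.66875244e-04] [-0.1588508   0.40478934 -0.59086703] [[ 3.816e-01  8.889e-01  2.534e-01  5.075e-01]
 [-9.243e-01  3.670e-01  1.045e-01 -1.682e-01]
 [-1.000e-04 -2.741e-01  9.617e-01  3.737e-01]
 [ 0.000e+00  0.000e+00  0.000e+00  1.000e+00]]
[312.1753484  200.95924489]
[314.11950807 172.87755315]
[314.20204788 171.68533747]
```

View pics/w1.png

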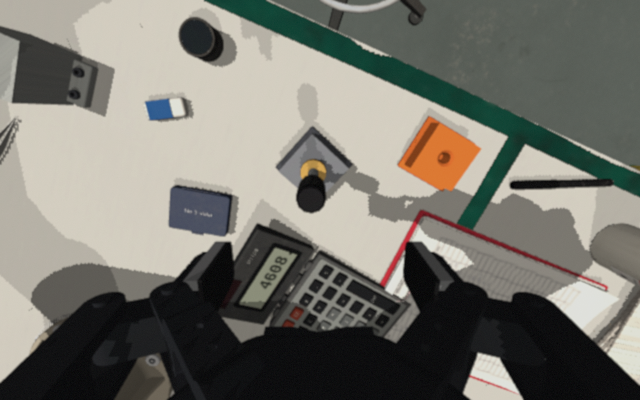

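The wrist picture shows the handle's top disc near (311,198) and the brass collar behind it at (313,168). Both agree with the prediction to a few px.

Run:
```python
from h import *
P=imaging.camera_params('wrist'); I=cv2.imread('pics/w1.png')
m=(I.max(2)<60).astype('uint8'); m[:150]=0;m[230:]=0
n,l,s,c=cv2.connectedComponentsWithStats(m); k=l[195,311]; print(s[k],c[k])
for r in range(176,216,3): x=np.nonzero(l[r]==k)[0]; print(r,x.min() if len(x) else 0,x.max() if len(x) else 0)
cn=np.array([(p.mean()) for p in []])
# lower half circle fit of the top disc
pts=[]
for r in range(198,216):
    x=np.nonzero(l[r]==k)[0]
    if len(x): pts+=[(x.min()-.5,r),(x.max()+.5,r)]
c2,rr=cv2.minEnclosingCircle(np.float32(pts)); print('disc',c2,rr)
print(onz(P,*c2,.158))
```

```text
[297 171  29  41 849] [311.12956419 193.02355713]
176 308 317
179 303 320
182 301 323
185 299 324
188 299 324
191 298 324
194 297 324
197 297 325
200 297 324
203 298 323
206 300 321
209 303 318
212 0 0
215 0 0
disc (311.0, 199.0) 14.534542083740234
[ 0.4455098 -0.1878957  0.158    ]
```

Request:
step_arm:
  moves:
    - [[5, -5, 20], [0, 0, 0], 85]
    - [[5, -5, 45], [0, 0, 0], 85]
    - [[5, -5, 70], [0, 0, 0], 85]
    - [[5, -5, 90], [0, 0, 0], 85]
    - [[5, -5, 105], [0, 0, 0], 70]
    - [[5, -5, 113], [0, 0, 0], 60]
    - [[5, -5, 113], [0, 0, 0], 50]
    - [[5, -5, 113], [0, 0, 0], 40]
  grip_force: 40

```text
clock: 1.98
tcp_pos: [0.4452, -0.1883, 0.1185]
orientation: [-0.0, 0.981, 0.193, -0.0]
wrist_force: [0.2, -0.0, 0.4]
finger_gap: 0.0406
grip_force: 0.0
```

Request:
step_arm:
  moves:
    - [[0, 0, 0], [0, 0, 0], 32]
    - [[0, 0, 0], [0, 0, 0], 28]
    - [[0, 0, 0], [0, 0, 0], 24]
    - [[0, 0, 0], [0, 0, 0], 20]
    - [[0, 0, 0], [0, 0, 0], 15]
    - [[0, 0, 0], [0, 0, 0], 15]
    - [[0, 0, 0], [0, 0, 0], 15]
    - [[0, 0, 0], [0, 0, 0], 15]
  grip_force: 40

```text
clock: 2.65
tcp_pos: [0.4459, -0.1878, 0.1187]
orientation: [0.0, 0.981, 0.194, 0.0]
wrist_force: [0.7, 0.4, 4.5]
finger_gap: 0.023
grip_force: 39.0
```

Request:
step_arm:
  moves:
    - [[0, 0, -3], [0, 0, 0], 15]
    - [[0, 0, -8], [0, 0, 0], 15]
    - [[0, 0, -16], [0, 0, 0], 15]
    - [[0, 0, -28], [0, 0, 0], 15]
    - [[0, 0, -45], [0, 0, 0], 15]
    - [[0, 0, -65], [0, 0, 0], 15]
    - [[0, 0, -85], [0, 0, 0], 15]
    - [[0, 0, -100], [0, 0, 0], 15]

```text
clock: 3.32
tcp_pos: [0.4456, -0.1879, 0.2201]
orientation: [0.0, 0.981, 0.194, 0.0]
wrist_force: [1.1, -0.1, -1.5]
finger_gap: 0.023
grip_force: 39.4
```

Request:
step_arm:
  moves:
    - [[0, 0, 0], [0, 0, 0], 15]
    - [[0, 0, 0], [0, 0, 0], 15]
    - [[0, 0, 0], [0, 0, 0], 15]

```text
clock: 3.57
tcp_pos: [0.445, -0.1874, 0.2174]
orientation: [-0.0, 0.981, 0.194, -0.001]
wrist_force: [0.1, 0.0, -3.0]
finger_gap: 0.0232
grip_force: 39.3
```

Run:
```python
from h import *
s=telemetry.get_state(); print(s['tcp_pos'],s['orientation'],s['wrist_force'],s['ft_torque'])
for n in ('wrist','scene','top'): I,P=snap(n,n+'_l')
Pw=imaging.camera_params('wrist');
w=cv2.imread('pics/wrist_l.png')[60:360,160:480]; a=cv2.imread('pics/scene_l.png')[150:300,250:450]
cv2.imwrite('pics/l.png',np.hstack([cv2.resize(w,(400,375)),cv2.resize(a,(400,300))[:, :].copy() if 0 else cv2.copyMakeBorder(cv2.resize(a,(400,300)),0,75,0,0,0)]))
t=s['tcp_pos']; x,y=t[:2]
for z in (.2375,.2375-.1275): print(z,proj(Pw,(x,y,z)),proj(imaging.camera_params('scene'),(x,y,z)))
```

```text
[ 0.4450295  -0.18741668  0.21738266] [-3.84547331e-04  9.81074770e-01  1.93628079e-01 -5.61745662e-04] [ 0.13744609  0.01268669 -3.03797395] [-0.01094234 -0.0186067   0.02276883]
0.2375 [317.56855271 266.5948682 ] [366.35101758 192.88139244]
0.10999999999999999 [318.13490764 193.85350375] [364.65096718 244.1332036 ]
```

View pics/l.png

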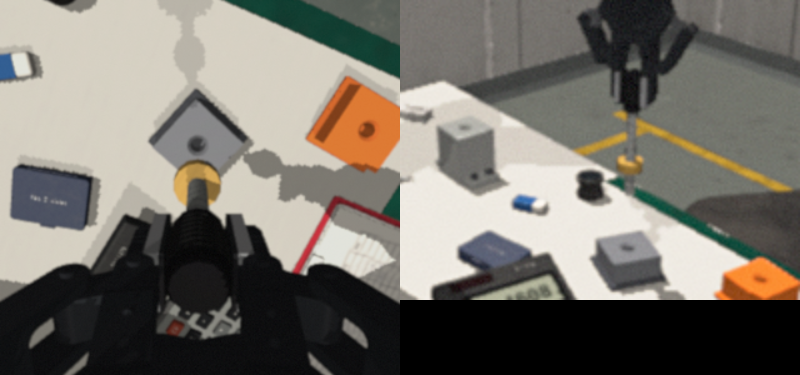

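The gauge is held upright (collar at wrist ≈(317,207)). The stand's empty hole shows at wrist ≈(317.6,174.4).

Run:
```python
from h import *
P=imaging.camera_params('wrist'); I=cv2.imread('pics/wrist_l.png')
hsv=cv2.cvtColor(I,cv2.COLOR_BGR2HSV); m=((hsv[...,0]>10)&(hsv[...,0]<32)&(hsv[...,1]>110)); m[:170]=0;m[240:]=0;m[:,:280]=0;m[:,350:]=0
y,x=np.nonzero(m); print('brass',x.min(),x.max(),y.min(),y.max())
g=I.max(2); r=g[165:184,305:331]; k=(r<85).astype('uint8'); yy,xx=np.nonzero(k); print('hole',xx.mean()+305,yy.mean()+165,len(xx)); print(r[::2,::2])
print(onz(P,xx.mean()+305,yy.mean()+165,.033))
for z in(.135,.139,.149):
  for a in((0.445,-.1874),): print(z,proj(P,(*a,z)), proj(P,(a[0]+.015*.925,a[1]+.015*.381,z)))
```

```text
brass 300 335 188 230
hole 316.5181818181818 175.60909090909092 110
[[138 137 138 137 137 137 137 138 137 138 138 137 138]
 [139 139 140 138 136 134 130 131 137 138 137 137 138]
 [137 139 138 136 120  98  92  98 110 130 138 139 138]
 [138 138 137 113  85  69  62  65  81 112 129 138 138]
 [138 137 130  89  65  60  59  59  82 108 119 137 137]
 [138 138 124  77  50  57  60  62 101  87 116 137 138]
 [137 138 124  79  48  48  54  54  66  85 119 135 138]
 [138 137 131  92  69  44  41  49  69 104 122 136 137]
 [137 137 138 117  92  80  74  82 102 116 131 137 137]
 [137 137 138 137 120 102 105 108 118 130 137 136 136]]
[ 0.44450654 -0.18543608  0.033     ]
0.135 [318.03769817 202.16481455] [318.04704675 184.28630127]
0.139 [318.0255877  203.65087276] [318.0348747  185.49675158]
0.149 [317.99347373 207.59153203] [318.00256243 188.7100479 ]
```

Request:
step_arm:
  moves:
    - [[0, -20, 0], [0, 0, 0], 15]
    - [[10, -60, 0], [0, 0, 0], 15]
    - [[25, -100, 0], [0, 0, 0], 15]
    - [[40, -135, 0], [0, 0, 0], 15]
    - [[55, -170, 0], [0, 0, 0], 15]
    - [[65, -205, 0], [0, 0, 0], 15]
    - [[75, -240, 0], [0, 0, 0], 15]
    - [[85, -262, 0], [0, 0, 0], 15]

```text
clock: 4.38
tcp_pos: [0.4227, 0.0897, 0.2175]
orientation: [-0.001, 0.981, 0.195, -0.001]
wrist_force: [-0.5, 0.1, -1.2]
finger_gap: 0.0233
grip_force: 39.8
```

Request:
step_arm:
  moves:
    - [[0, 0, 0], [0, 0, 0], 15]
    - [[0, 0, 0], [0, 0, 0], 15]
    - [[0, 0, 0], [0, 0, 0], 15]
    - [[0, 0, 0], [0, 0, 0], 15]

```text
clock: 4.72
tcp_pos: [0.4245, 0.0862, 0.2179]
orientation: [0.0, 0.981, 0.193, -0.0]
wrist_force: [0.9, 0.2, -0.7]
finger_gap: 0.0227
grip_force: 39.9
```

Run:
```python
from h import *
s=telemetry.get_state(); print(s['clock'],s['tcp_pos'],s['orientation'],s['wrist_force'])
I,P=snap('wrist','w3'); print(proj(P,(.43,.143,.075)))
cv2.imwrite('pics/w3c.png',cv2.resize(I[60:360,160:480,::-1],(640,600)))
```

```text
4.7167 [0.42451866 0.08619219 0.21786979] [ 1.20579020e-04  9.81185497e-01  1.93066907e-01 -4.18396107e-04] [ 0.91083858  0.15360734 -0.65759826]
[266.87681978 158.44925162]
```

View pics/w3c.png

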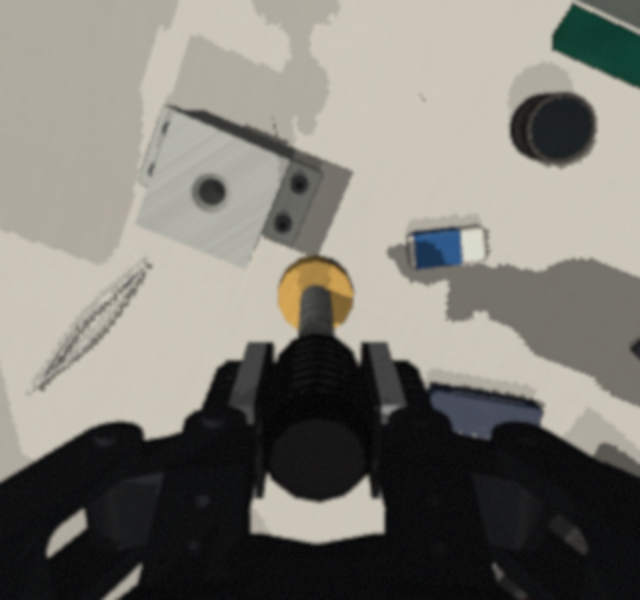

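The block's hole is at wrist ≈(265,156). I'll refine it the same way as the stand hole.

Run:
```python
from h import *
P=imaging.camera_params('wrist'); I=cv2.imread('pics/w3.png'); t=np.array([.4245,.0862,.2179])
r=I.max(2)[143:170,250:281]
print(np.median(r))
for th in(85,110,125):
    n,l,s,c=cv2.connectedComponentsWithStats((r<th).astype('uint8')); k=l[13,15]; u=c[k]+[250,143]; p=onz(P,*u,.075)
    d=p-t; print(th,s[k],u,p,'x_t',d@[.925,.381,0]*1e3,'y_t',d@[.381,-.925,0]*1e3)
J=cv2.imread('pics/wrist_l.png').max(2)[162:188,302:334]
for th in(85,110,125):
    n,l,s,c=cv2.connectedComponentsWithStats((J<th).astype('uint8')); k=l[13,14]; u=c[k]+[302,162]; print(th,s[k],u,onz(imaging.camera_params('wrist'),*u,.033)-onz(imaging.camera_params('wrist'),317.8,193,.033))
```

```text
173.0
85 [  9   6  13  13 127] [265.23622047 155.33070866] [0.43244111 0.14540375 0.075     ] x_t 29.90215167590937 y_t -51.73790671701887
110 [  7   6  16  14 169] [264.68047337 155.33136095] [0.4322313  0.14591292 0.075     ] x_t 29.90207853254192 y_t -52.28882528308532
125 [  6   5  17  15 210] [264.08095238 155.28571429] [0.43204837 0.14647747 0.075     ] x_t 29.94796048121549 y_t -52.88072587274306
85 [  9   8  13  12 110] [316.51818182 175.60909091] [0.01878414 0.00931165 0.        ]
110 [  8   7  15  15 177] [316.81355932 175.83615819] [0.01866567 0.00889329 0.        ]
125 [  7   6  17  17 229] [317.38864629 175.9650655 ] [0.01877782 0.00821877 0.        ]
```

Request:
step_arm:
  moves:
    - [[10, -18, -15], [0, 0, 0], 15]
    - [[20, -35, -30], [0, 0, 0], 15]
    - [[29.5, -51.5, -42], [0, 0, 0], 15]
    - [[29.5, -51.5, -42], [0, 0, 0], 15]
    - [[29.5, -51.5, -42], [0, 0, 0], 15]
    - [[29.5, -51.5, -42], [0, 0, 0], 15]
    - [[29.5, -51.5, -42], [0, 0, 0], 15]

```text
clock: 5.35
tcp_pos: [0.4319, 0.1447, 0.2594]
orientation: [0.0, 0.981, 0.193, -0.001]
wrist_force: [-0.1, -0.1, -1.1]
finger_gap: 0.023
grip_force: 40.1
```

Run:
```python
from h import *
s=telemetry.get_state(); print(s['clock'],s['tcp_pos'],s['orientation'],s['wrist_force'])
I,P=snap('wrist','w4'); J=I.max(2)[162:188,302:334]
for th in(85,110,125):
    n,l,s,c=cv2.connectedComponentsWithStats((J<th).astype('uint8')); k=l[13,14]; u=c[k]+[302,162]; print(th,s[k],u,onz(P,*u,.075)-onz(P,316.8,175.8,.075))
```

```text
5.35 [0.43187592 0.14472799 0.25943583] [ 1.56573631e-04  9.81222431e-01  1.92877794e-01 -8.20846694e-04] [-0.11760742 -0.13346079 -1.11443043]
85 [10  8 10 11 83] [316.44578313 174.72289157] [0.00102044 0.00086011 0.        ]
110 [  9   8  12  11 112] [316.48214286 174.98214286] [0.00075354 0.00070556 0.        ]
125 [  8   7  13  13 138] [316.16666667 175.14492754] [0.00043719 0.00097039 0.        ]
```

Request:
step_arm:
  moves:
    - [[1, -0.5, 15], [0, 0, 0], 15]
    - [[1, -0.5, 35], [0, 0, 0], 15]
    - [[1, -0.5, 52], [0, 0, 0], 15]
    - [[1, -0.5, 64], [0, 0, 0], 15]
    - [[1, -0.5, 68], [0, 0, 0], 15]
    - [[1, -0.5, 70], [0, 0, 0], 15]
    - [[1, -0.5, 70], [0, 0, 0], 15]
    - [[1, -0.5, 70], [0, 0, 0], 15]

```text
clock: 6.07
tcp_pos: [0.4335, 0.1465, 0.1909]
orientation: [0.0, 0.981, 0.193, 0.001]
wrist_force: [0.0, -0.5, -2.4]
finger_gap: 0.0233
grip_force: 40.1
```

Request:
step_arm:
  moves:
    - [[0, 0, 1], [0, 0, 0], 15]
    - [[0, 0, 2], [0, 0, 0], 15]
    - [[0, 0, 3], [0, 0, 0], 15]
    - [[0, 0, 4], [0, 0, 0], 15]
    - [[0, 0, 5], [0, 0, 0], 15]
    - [[0, 0, 6], [0, 0, 0], 15]
    - [[0, 0, 7], [0, 0, 0], 15]
    - [[0, 0, 7], [0, 0, 0], 15]

```text
clock: 6.73
tcp_pos: [0.4329, 0.1467, 0.183]
orientation: [0.0, 0.981, 0.194, -0.0]
wrist_force: [1.1, -0.5, -2.2]
finger_gap: 0.0229
grip_force: 40.1
```

Request:
step_arm:
  moves:
    - [[0, 0, 1], [0, 0, 0], 15]
    - [[0, 0, 2], [0, 0, 0], 15]
    - [[0, 0, 3], [0, 0, 0], 15]
    - [[0, 0, 3], [0, 0, 0], 15]

```text
clock: 7.07
tcp_pos: [0.4329, 0.1467, 0.18]
orientation: [0.0, 0.981, 0.194, -0.0]
wrist_force: [-0.1, 0.4, -0.7]
finger_gap: 0.0232
grip_force: 40.1
```

Request:
step_arm:
  moves:
    - [[0, 0, 1], [0, 0, 0], 15]
    - [[0, 0, 2], [0, 0, 0], 15]
    - [[0, 0, 3], [0, 0, 0], 15]
    - [[0, 0, 3], [0, 0, 0], 15]

```text
clock: 7.4
tcp_pos: [0.433, 0.1467, 0.177]
orientation: [0.0, 0.981, 0.194, -0.0]
wrist_force: [0.5, -0.5, -1.2]
finger_gap: 0.023
grip_force: 40.1
```

Request:
step_arm:
  moves:
    - [[0, 0, 2], [0, 0, 0], 15]
    - [[0, 0, 4], [0, 0, 0], 15]
    - [[0, 0, 6], [0, 0, 0], 15]
    - [[0, 0, 8], [0, 0, 0], 15]
    - [[0, 0, 10], [0, 0, 0], 15]
    - [[0, 0, 12], [0, 0, 0], 15]
    - [[0, 0, 14], [0, 0, 0], 15]
    - [[0, 0, 14], [0, 0, 0], 15]

```text
clock: 8.07
tcp_pos: [0.4328, 0.1466, 0.1628]
orientation: [0.0, 0.981, 0.194, -0.0]
wrist_force: [-1.0, -0.2, -2.5]
finger_gap: 0.0232
grip_force: 40.0
```

Request:
step_arm:
  moves:
    - [[0, 0, 1], [0, 0, 0], 15]
    - [[0, 0, 2], [0, 0, 0], 15]
    - [[0, 0, 3], [0, 0, 0], 15]
    - [[0, 0, 4], [0, 0, 0], 15]
    - [[0, 0, 4], [0, 0, 0], 15]

```text
clock: 8.48
tcp_pos: [0.433, 0.1467, 0.1591]
orientation: [0.0, 0.981, 0.194, -0.0]
wrist_force: [-0.1, 0.7, -1.4]
finger_gap: 0.0234
grip_force: 40.0
```

Request:
step_arm:
  moves:
    - [[0, 0, 1], [0, 0, 0], 15]
    - [[0, 0, 2], [0, 0, 0], 15]
    - [[0, 0, 3], [0, 0, 0], 15]
    - [[0, 0, 4], [0, 0, 0], 15]
    - [[0, 0, 5], [0, 0, 0], 15]
    - [[0, 0, 5], [0, 0, 0], 15]

```text
clock: 8.98
tcp_pos: [0.4331, 0.1467, 0.1543]
orientation: [0.0, 0.981, 0.194, 0.0]
wrist_force: [0.1, -0.8, -0.2]
finger_gap: 0.0227
grip_force: 40.2
```

Request:
step_arm:
  moves:
    - [[0, 0, 0.7], [0, 0, 0], 15]
    - [[0, 0, 1.4], [0, 0, 0], 15]
    - [[0, 0, 2], [0, 0, 0], 15]
    - [[0, 0, 2], [0, 0, 0], 15]

```text
clock: 9.32
tcp_pos: [0.4331, 0.1467, 0.1523]
orientation: [0.0, 0.981, 0.194, 0.0]
wrist_force: [0.5, -0.2, 0.8]
finger_gap: 0.0229
grip_force: 40.4
```

Request:
step_arm:
  moves:
    - [[0, 0, 0.7], [0, 0, 0], 15]
    - [[0, 0, 1.4], [0, 0, 0], 15]
    - [[0, 0, 2], [0, 0, 0], 15]
    - [[0, 0, 2], [0, 0, 0], 15]

```text
clock: 9.65
tcp_pos: [0.4331, 0.1467, 0.1501]
orientation: [0.0, 0.981, 0.194, -0.0]
wrist_force: [-0.9, -0.1, 0.5]
finger_gap: 0.0233
grip_force: 40.3
```

Request:
step_arm:
  moves:
    - [[0, 0, 0.7], [0, 0, 0], 15]
    - [[0, 0, 1.4], [0, 0, 0], 15]
    - [[0, 0, 2], [0, 0, 0], 15]
    - [[0, 0, 2], [0, 0, 0], 15]

```text
clock: 9.98
tcp_pos: [0.4331, 0.1467, 0.1483]
orientation: [0.0, 0.981, 0.194, 0.0]
wrist_force: [-0.2, 0.6, 3.1]
finger_gap: 0.0232
grip_force: 40.5
```

Request:
step_arm:
  moves:
    - [[0, 0, 0], [0, 0, 0], 15]
    - [[0, 0, 0], [0, 0, 0], 15]

```text
clock: 10.15
tcp_pos: [0.4331, 0.1467, 0.1484]
orientation: [0.0, 0.981, 0.194, 0.0]
wrist_force: [-0.2, -0.1, 3.2]
finger_gap: 0.0229
grip_force: 40.5
```

Request:
step_arm:
  moves:
    - [[0, 0, 0.5], [0, 0, 0], 15]
    - [[0, 0, 1], [0, 0, 0], 15]
    - [[0, 0, 1], [0, 0, 0], 15]

```text
clock: 10.4
tcp_pos: [0.4332, 0.1467, 0.1475]
orientation: [0.0, 0.981, 0.194, 0.0]
wrist_force: [-1.2, 1.3, 4.9]
finger_gap: 0.023
grip_force: 40.8
```

Request:
step_arm:
  moves:
    - [[0, 0, 0], [0, 0, 0], 15]
    - [[0, 0, 0], [0, 0, 0], 15]

```text
clock: 10.57
tcp_pos: [0.4332, 0.1467, 0.1475]
orientation: [0.0, 0.981, 0.194, 0.0]
wrist_force: [-1.6, 0.6, 5.8]
finger_gap: 0.0226
grip_force: 40.8
```

Request:
step_arm:
  moves:
    - [[0, 0, 0.4], [0, 0, 0], 15]
    - [[0, 0, 0.7], [0, 0, 0], 15]
    - [[0, 0, 0.7], [0, 0, 0], 15]

```text
clock: 10.82
tcp_pos: [0.4333, 0.1467, 0.147]
orientation: [0.0, 0.981, 0.194, 0.0]
wrist_force: [-1.5, -0.5, 6.9]
finger_gap: 0.0224
grip_force: 41.0
```

Request:
step_arm:
  moves:
    - [[0, 0, 0], [0, 0, 0], 15]
    - [[0, 0, 0], [0, 0, 0], 15]

```text
clock: 10.98
tcp_pos: [0.4334, 0.1467, 0.1471]
orientation: [0.0, 0.981, 0.194, 0.0]
wrist_force: [-1.0, 0.1, 6.4]
finger_gap: 0.0229
grip_force: 41.0
```

Request:
step_arm:
  moves:
    - [[0, 0, -1], [0, 0, 0], 15]
    - [[0, 0, -3], [0, 0, 0], 15]
    - [[0, 0, -7], [0, 0, 0], 15]
    - [[0, 0, -13], [0, 0, 0], 15]
    - [[0, 0, -20], [0, 0, 0], 15]
    - [[0, 0, -28], [0, 0, 0], 15]
    - [[0, 0, -37], [0, 0, 0], 15]
    - [[0, 0, -46], [0, 0, 0], 15]

```text
clock: 11.65
tcp_pos: [0.4332, 0.1467, 0.1936]
orientation: [0.0, 0.981, 0.194, 0.0]
wrist_force: [-0.5, 1.2, -2.0]
finger_gap: 0.023
grip_force: 40.1
```

Request:
step_arm:
  moves:
    - [[0, 0, -10], [0, 0, 0], 15]
    - [[0, 0, -20], [0, 0, 0], 15]
    - [[0, 0, -26], [0, 0, 0], 15]
    - [[0, 0, -26], [0, 0, 0], 15]
    - [[0, 0, -26], [0, 0, 0], 15]

```text
clock: 12.07
tcp_pos: [0.4334, 0.1467, 0.219]
orientation: [0.0, 0.981, 0.194, 0.0]
wrist_force: [-0.6, -0.2, -2.0]
finger_gap: 0.0233
grip_force: 40.1
```

Run:
```python
from h import *
s=telemetry.get_state(); print(s['clock'],s['tcp_pos'],s['orientation'],s['wrist_force'])
I,P=snap('scene','s5'); Iw,Pw=snap('wrist','w5')
hs=cv2.cvtColor(I[:,:,::-1].copy(),cv2.COLOR_BGR2HSV)
x,y,z=s['tcp_pos']; a=proj(P,(x,y,z-.1107)); b=proj(P,(x,y,z-.1107+.0435)); print('tip',a,'collar',b)
u,v=b.astype(int); A=I[v-50:v+40,u-45:u+45,::-1]; cv2.imwrite('pics/s5c.png',np.hstack([cv2.resize(A,(400,400),interpolation=cv2.INTER_CUBIC),cv2.resize(Iw[100:300,220:420,::-1],(400,400))])); print(u-45,v-50)
dx=np.array([.4452,-.1877])-s['tcp_pos'][:2]; print('x_t',dx@[.925,.381],'y_t',dx@[.381,-.925])
h=cv2.cvtColor(Iw[:,:,::-1].copy(),cv2.COLOR_BGR2HSV); m=((h[...,0]>10)&(h[...,0]<32)&(h[...,1]>110)); m[:170]=0;m[250:]=0;m[:,:280]=0;m[:,350:]=0
yy,xx=np.nonzero(m); print('brass',xx.min(),xx.max(),yy.min(),yy.max())
for zz in (z-.1107+.037,z-.1107+.049): print(proj(Pw,(x,y,zz)),proj(Pw,(x+.015*.925,y+.015*.381,zz)))
```

```text
12.0667 [0.43336083 0.14672306 0.21895707] [6.14509500e-05 9.81067828e-01 1.93663900e-01 4.54008783e-04] [-0.62085932 -0.17435465 -1.96974354]
tip [281.69253661 201.95258612] collar [280.96930385 187.7836307 ]
235 137
x_t -0.11646395499584429 y_t 0.31385205204197025
brass 299 336 190 245
[317.64075114 205.3200815 ] [317.64388266 186.80929472]
[317.6124587  210.26236225] [317.61521126 190.83534197]
```

View pics/s5c.png

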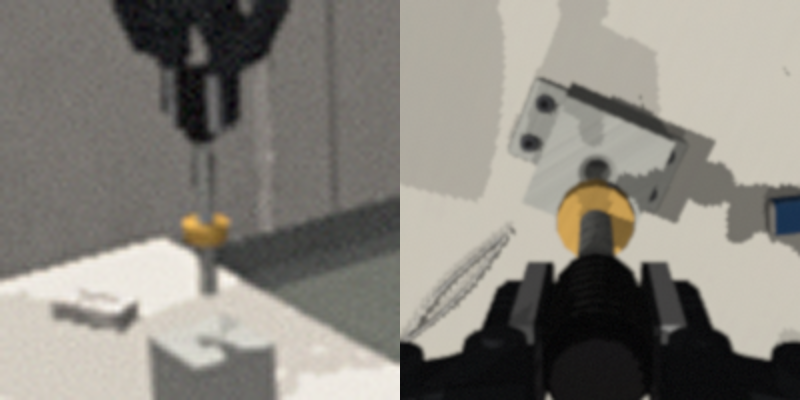

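The gauge is clear of the block and still straight, and its collar sits where a ~37 mm depth predicts (wrist brass edge at row 190 vs 190.8). I'm carrying it back to the stand.

Request:
step_arm:
  moves:
    - [[-8, 20, 0], [0, 0, 0], 15]
    - [[-20, 55, 0], [0, 0, 0], 15]
    - [[-34, 92, 0], [0, 0, 0], 15]
    - [[-48, 130, 0], [0, 0, 0], 15]
    - [[-62, 168, 0], [0, 0, 0], 15]
    - [[-76, 206, 0], [0, 0, 0], 15]
    - [[-90, 242, 0], [0, 0, 0], 15]
    - [[-102, 275, 0], [0, 0, 0], 15]

```text
clock: 12.83
tcp_pos: [0.4425, -0.1486, 0.218]
orientation: [-0.0, 0.981, 0.193, -0.0]
wrist_force: [1.2, 0.1, -1.5]
finger_gap: 0.0229
grip_force: 40.1
```

Request:
step_arm:
  moves:
    - [[-8, 22, 0], [0, 0, 0], 15]
    - [[-14, 36, 0], [0, 0, 0], 15]
    - [[-14.5, 39, 0], [0, 0, 0], 15]
    - [[-14.5, 39, 0], [0, 0, 0], 15]
    - [[-14.5, 39, 0], [0, 0, 0], 15]
    - [[-14.5, 39, 0], [0, 0, 0], 15]

```text
clock: 13.33
tcp_pos: [0.4444, -0.1869, 0.2183]
orientation: [-0.0, 0.981, 0.194, -0.0]
wrist_force: [-1.1, 0.7, -1.0]
finger_gap: 0.0234
grip_force: 40.1
```

Run:
```python
from h import *
s=telemetry.get_state(); print(s['clock'],s['tcp_pos'],s['orientation'],s['wrist_force'])
I,P=snap('wrist','w6'); J=I.max(2)[162:190,302:334]
for th in(85,110,125):
    n,l,s_,c=cv2.connectedComponentsWithStats((J<th).astype('uint8')); k=l[13,14]; u=c[k]+[302,162]; print(th,s_[k],u,onz(P,*u,.033))
dx=np.array([.4452,-.1877])-s['tcp_pos'][:2]; print('x_t',dx@[.925,.381],'y_t',dx@[.381,-.925])
```

```text
13.3333 [ 0.44435965 -0.18687441  0.21831727] [-4.06293753e-04  9.80952574e-01  1.94246748e-01 -2.87182485e-04] [-1.07564673  0.68202416 -1.03987245]
85 [ 10   8  12  11 104] [317.11538462 175.19230769] [ 0.44477665 -0.18571198  0.033     ]
110 [  9   6  14  16 173] [317.43352601 175.39306358] [ 0.44469844 -0.18614353  0.033     ]
125 [  8   6  17  17 229] [318.0349345  175.61135371] [ 0.44472682 -0.18688679  0.033     ]
x_t 0.00046277294222962746 y_t 0.0010838416883808934
```

Request:
step_arm:
  moves:
    - [[0.5, 0.5, 15], [0, 0, 0], 15]
    - [[0.5, 0.5, 33], [0, 0, 0], 15]
    - [[0.5, 0.5, 50], [0, 0, 0], 15]
    - [[0.5, 0.5, 62], [0, 0, 0], 15]
    - [[0.5, 0.5, 69], [0, 0, 0], 15]
    - [[0.5, 0.5, 72], [0, 0, 0], 15]
    - [[0.5, 0.5, 72], [0, 0, 0], 15]
    - [[0.5, 0.5, 72], [0, 0, 0], 15]

```text
clock: 14.05
tcp_pos: [0.4457, -0.1882, 0.1472]
orientation: [0.0, 0.981, 0.194, 0.0]
wrist_force: [1.2, -0.4, -2.0]
finger_gap: 0.0235
grip_force: 40.1
```

Request:
step_arm:
  moves:
    - [[0, 0, 1], [0, 0, 0], 15]
    - [[0, 0, 2], [0, 0, 0], 15]
    - [[0, 0, 3], [0, 0, 0], 15]
    - [[0, 0, 4], [0, 0, 0], 15]
    - [[0, 0, 5], [0, 0, 0], 15]
    - [[0, 0, 6], [0, 0, 0], 15]
    - [[0, 0, 6], [0, 0, 0], 15]

```text
clock: 14.63
tcp_pos: [0.4451, -0.1883, 0.1404]
orientation: [-0.0, 0.981, 0.194, -0.0]
wrist_force: [-0.6, -0.0, -1.4]
finger_gap: 0.0234
grip_force: 40.1
```

Request:
step_arm:
  moves:
    - [[0, 0, 1], [0, 0, 0], 15]
    - [[0, 0, 2], [0, 0, 0], 15]
    - [[0, 0, 3], [0, 0, 0], 15]
    - [[0, 0, 3], [0, 0, 0], 15]

```text
clock: 14.97
tcp_pos: [0.4452, -0.1883, 0.1374]
orientation: [-0.0, 0.981, 0.194, -0.0]
wrist_force: [0.1, -0.5, -1.7]
finger_gap: 0.0227
grip_force: 40.1
```

In the hole, with no contact force. Floor expected at TCP z ≈ 0.1187.

Request:
step_arm:
  moves:
    - [[0, 0, 2], [0, 0, 0], 15]
    - [[0, 0, 4], [0, 0, 0], 15]
    - [[0, 0, 6], [0, 0, 0], 15]
    - [[0, 0, 8], [0, 0, 0], 15]
    - [[0, 0, 10], [0, 0, 0], 15]
    - [[0, 0, 12], [0, 0, 0], 15]
    - [[0, 0, 14], [0, 0, 0], 15]
    - [[0, 0, 14], [0, 0, 0], 15]

```text
clock: 15.63
tcp_pos: [0.4451, -0.1882, 0.1231]
orientation: [-0.0, 0.981, 0.194, -0.0]
wrist_force: [0.5, 0.2, -2.1]
finger_gap: 0.0232
grip_force: 40.1
```

Request:
step_arm:
  moves:
    - [[0, 0, 1], [0, 0, 0], 15]
    - [[0, 0, 2], [0, 0, 0], 15]
    - [[0, 0, 3], [0, 0, 0], 15]
    - [[0, 0, 3], [0, 0, 0], 15]
    - [[0, 0, 3], [0, 0, 0], 15]

```text
clock: 16.05
tcp_pos: [0.4452, -0.1883, 0.1206]
orientation: [-0.0, 0.981, 0.194, -0.0]
wrist_force: [-0.0, 0.5, -1.0]
finger_gap: 0.0231
grip_force: 40.1
```

Request:
step_arm:
  moves:
    - [[0, 0, 0.5], [0, 0, 0], 15]
    - [[0, 0, 1], [0, 0, 0], 15]
    - [[0, 0, 1], [0, 0, 0], 15]

```text
clock: 16.3
tcp_pos: [0.4454, -0.1884, 0.1197]
orientation: [0.0, 0.981, 0.194, 0.0]
wrist_force: [-0.6, 0.4, -0.3]
finger_gap: 0.0225
grip_force: 40.2
```

Request:
step_arm:
  moves:
    - [[0, 0, 0.4], [0, 0, 0], 15]
    - [[0, 0, 0.8], [0, 0, 0], 15]
    - [[0, 0, 0.8], [0, 0, 0], 15]

```text
clock: 16.55
tcp_pos: [0.4456, -0.1885, 0.1193]
orientation: [0.0, 0.981, 0.194, 0.0]
wrist_force: [-0.4, 0.4, 3.0]
finger_gap: 0.0228
grip_force: 40.7
```

Seated on the floor. Releasing.

Request:
step_arm:
  moves:
    - [[0, 0, 0], [0, 0, 0], 24]
    - [[0, 0, 0], [0, 0, 0], 27]
    - [[0, 0, 0], [0, 0, 0], 32]
    - [[0, 0, 0], [0, 0, 0], 40]
    - [[0, 0, 0], [0, 0, 0], 50]
    - [[0, 0, 0], [0, 0, 0], 60]
    - [[0, 0, 0], [0, 0, 0], 60]
    - [[0, 0, 0], [0, 0, 0], 60]
  grip_force: 20

```text
clock: 17.22
tcp_pos: [0.4452, -0.1883, 0.1187]
orientation: [-0.0, 0.981, 0.194, -0.0]
wrist_force: [-0.6, 0.2, -0.4]
finger_gap: 0.0601
grip_force: 0.0
```

Request:
step_arm:
  moves:
    - [[0, 0, -8], [0, 0, 0], 60]
    - [[0, 0, -22], [0, 0, 0], 60]
    - [[0, 0, -40], [0, 0, 0], 60]
    - [[0, 0, -60], [0, 0, 0], 60]
    - [[0, 0, -80], [0, 0, 0], 60]
    - [[0, 0, -100], [0, 0, 0], 60]
    - [[0, 0, -112], [0, 0, 0], 60]
    - [[0, 0, -112], [0, 0, 0], 60]

```text
clock: 17.88
tcp_pos: [0.4467, -0.1892, 0.2343]
orientation: [0.002, 0.981, 0.194, 0.002]
wrist_force: [0.3, 0.2, 0.4]
finger_gap: 0.0599
grip_force: 0.0
```

Run:
```python
from h import *
s=telemetry.get_state(); print(s['clock'],s['tcp_pos'],s['finger_gap'],s['wrist_force'])
I,P=snap('wrist','w7'); A,Q=snap('scene','s7')
for z in(.158,.051,.045): print(proj(P,(.4452,-.188,z)),proj(Q,(.4452,-.188,z)))
cv2.imwrite('pics/f.png',np.hstack([cv2.resize(I[100:260,240:400,::-1],(400,400)),cv2.resize(A[200:320,310:430,::-1],(400,400),interpolation=cv2.INTER_CUBIC)]))
```

```text
17.8833 [ 0.4467295  -0.18920843  0.23430291] 0.05990928002897943 [0.27491066 0.17231706 0.40398045]
[314.95242467 206.02427086] [365.50253234 225.52823816]
[315.51051238 177.64473189] [364.14336418 266.209456  ]
[315.53176058 176.56423134] [364.07048895 268.39068212]
```

View pics/f.png

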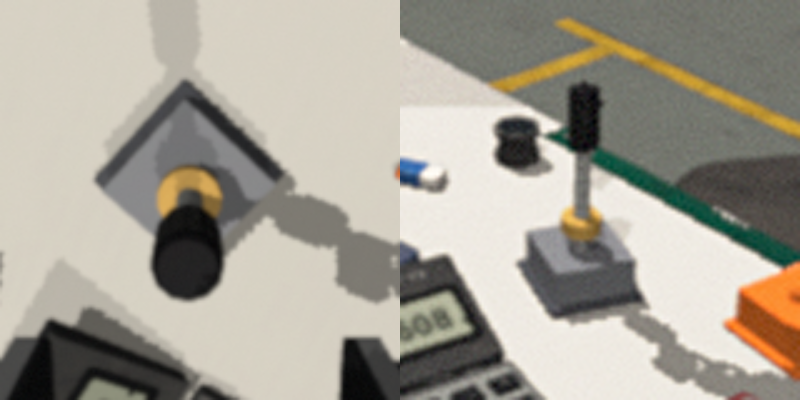

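The gauge stands upright and home. The collar is raised clear of the stand (scene ≈(484.6-310, …) row 266.6 vs 266.2 predicted for ~37 mm), and the gripper is clear.

```bash
python3 -c "
from workcell import env
print(env.hand_in())"
```

```text
the job is handed in; nothing more can be done
None
```

I measured the hole at about 37 mm deep, put the gauge back upright and home in its stand with the collar on its mark, and handed in the job after about 18 s of robot time.

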